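# Wipe the broken-off board tabs into the scrap tray

### The job

Pick up the scraper block by its wooden grip and use it to wipe both loose brown board tabs along the raised metal plate and off its end into the empty black scrap tray there; do not touch the tabs with the robot itself. Keep hold of the scraper until both tabs are in the tray, then stand it upright on the bench, clear of the plate and tray, and let go.

Things in the scene. Friction and masses are not known exactly. Their poses are not given: they have to be found in the camera images.
- station: Fixed metal plate on a stand, an empty black scrap tray joined to one end. Origin on the bench under the plate's centre, z up. Plate: x -75 to 75 mm, y -110 to 110, flat rimless top 45 mm above the bench. Tray: x -85 to 85, y 95 to 225 (the first 15 under the plate), walls 3 thick and 30 high, so 15 below the plate's top. Wiping in +y drops things off the end at y = 110 into the tray.
- scraper_center (a point): Loose scraper block standing on the bench right (-y) of the station, z up: grey foot, rubber underside, 130 mm (x) by 34 (y) by 30 high, its long side does the wiping; on it, centred, a wooden grip bar 90 (x) by 24 (y), 30 to 76 mm above the underside. This point: its centre, 38 mm above the underside. Grip the bar across its 24 mm, some 16 mm above this point. 0.17 to 0.35 kg.
- tab1_center (a point): Loose brown snapped-off circuit board tab, flat on the plate at any yaw, 24 mm (x) by 16 (y) by 6 thick, 12 g; this point is its centre, 3 mm above its underside. Both tabs start with their centres within 36 mm of the plate's centre line x = 0 and between y = -40 and 60 mm of the station's frame.
- tab2_center (a point): The second tab, just like the first.
Things that resemble listed ones, but are neither listed nor needed, are in the scene too. Leave any red or yellow look-alike of the part that bears scraper_center alone.

How it is judged (in metres and radians):
On the way, in this order (a step that is already met when the one before it is completed fails the run):
1. the scraper is brought down to the plate while both tabs are still on the plate (x of scraper_center in the frame of station between -0.075 and 0.075 m and y of scraper_center in the frame of station between -0.14 and 0.13 m and z of scraper_center in the frame of station between 0.07 and 0.11 m and x of tab1_center in the frame of station between -0.076 and 0.076 m and y of tab1_center in the frame of station between -0.112 and 0.112 m and z of tab1_center in the frame of station between 0.042 and 0.06 m and x of tab2_center in the frame of station between -0.076 and 0.076 m and y of tab2_center in the frame of station between -0.112 and 0.112 m and z of tab2_center in the frame of station between 0.042 and 0.06 m), for 0.1 s.
2. both tabs lie in the scrap tray while the scraper is still held up off the bench (x of tab1_center in the frame of station between -0.083 and 0.083 m and y of tab1_center in the frame of station between 0.094 and 0.224 m and z of tab1_center in the frame of station between -0.005 and 0.032 m and x of tab2_center in the frame of station between -0.083 and 0.083 m and y of tab2_center in the frame of station between 0.094 and 0.224 m and z of tab2_center in the frame of station between -0.005 and 0.032 m and height (world z) of scraper_center above 0.06 m and contact force between the fingers and scraper above 0.5 N), for 0.1 s.
At the end, for the whole second after the job is handed in: Both tabs are inside the scrap tray, below its rim; the scraper stands upright (within 10 degrees) and at rest on the bench (its height within 10 mm), its centre not over the plate or tray (more than about 15 mm outside their outline), released (x of tab1_center in the frame of station between -0.083 and 0.083 m and y of tab1_center in the frame of station between 0.094 and 0.224 m and z of tab1_center in the frame of station between -0.005 and 0.032 m and x of tab2_center in the frame of station between -0.083 and 0.083 m and y of tab2_center in the frame of station between 0.094 and 0.224 m and z of tab2_center in the frame of station between -0.005 and 0.032 m and height (world z) of scraper_center between 0.028 and 0.048 m and angle between scraper_center's own z axis and vertical below 0.17 rad and linear speed of scraper below 0.02 m/s and not (x of scraper_center in the frame of station between -0.1 and 0.1 m and y of scraper_center in the frame of station between -0.125 and 0.24 m)); the robot touches nothing.
It fails at once if the robot touches a tab (contact force between any of the fingers, the arm and tab1 above 0.3 N or contact force between any of the fingers, the arm and tab2 above 0.3 N).
It also fails if it takes over 51 s, if anything falls off the work surface, if the arm or the gripper's body presses on something with over 40 N, if the wrist force passes 120 N, or if a joint passes its speed limit or range.

### The arm

A 6-joint arm with a two-finger parallel gripper is mounted at the origin on the work surface. World frame = base frame: x ahead of the robot, y to its left, z up, the work surface at z = 0. Lengths are in mm, angles in rad, forces in N, time in s.
With the tool pointing down it reaches from about 375 to 975 mm from the base axis. Payload 3.8 kg.
Tool frame: the origin (TCP) lies on the mounting face of the last link; the fingertips stand 173 mm ahead of it and the grasp point (between the pads) lies 155 mm ahead of it; z points along the fingers, y is the line along which they close (so a half turn about z gives the same grasp; the last joint's range is limited). The gripper opens to 85 mm and grips with 20 to 120 N. Pads are 22 mm wide; open, the fingers measure 114 mm over their backs; the gripper's body (76 mm by 85 mm) begins 54 mm behind the grasp point. The pads swing forward as they close: fully open they stand 13 mm farther back than shut.
Start: joints at [-1.203, 0.264, 1.604, -0, 1.274, -0.037], TCP at [265.833, -620.445, 404.68] pointing down, gripper open.
Joint ranges: [-2.63, 2.63], [-0.94, 2.18], [0.31, 2.57], [-1.31, 4.45], [0, 2.66], [-2.55, 2.55]. Speed limits (rad/s): [2.57, 2.57, 3.14, 3.14, 3.14, 3.14].

### API

Orientations are given as a rotation vector (axis times angle).
In Python, from bench import robot, snapshot, camera_params, job gives the robot as it stands.
- The arm moves only by the tool drive_tool, never from a script. Its argument "deltas" is one flat list of numbers, 7 for each row, row after row: the turn, a rotation vector about the tool's x, y, z in rad, then the shift along the tool's x, y, z in m, then the opening, from 0 (shut) to 1 (fully open). A call has 1 to 12 rows; each row shifts and turns the commanded pose from where the row before left it, along the tool's axes as they then stand; what a row does not reach is not made up. A row lasts 1/10 s, in which the tool goes at most 50 mm and 8.59 degrees, less where a joint would pass 70% of its speed; a pose out of reach is approached as far as the arm can. A call is refused whole if a number of a shift passes 0.05 or a number of a turn 0.15, either way. A call with a gripper value outside its range is refused whole. The fingers move at their own pace and stop on an object; "squeeze" is the grip in N (left out, the last holds). Time passes only in rows, so rows that do not move let the fingers close. It gives the time, the measured TCP pose, the force, the opening and the grip force at its end, in the units of the state.
- robot.sense(): the state, without advancing time (a new reading comes with each control period).
- snapshot(name): name is "scene" or "top" or "wrist"; returns the picture (400x640x3 uint8, red, green, blue); there is no depth.
- camera_params(name): a dict with "fx", "fy", "cx", "cy" (pixels), "eye" and "rotation" of the camera in the world; the wrist camera has in their place "T_tool_cam" (4x4, takes a point from camera to tool coordinates, whose origin is the TCP and whose axes are the flange's). Camera axes: x right, y up, looking along -z (the intrinsics and any distortion apply to the point x, -y, -z); pixel columns grow to the right and rows downward; lengths in mm; the calibration is good to about 2 mm. The wrist camera is an equidistant fisheye: a pixel r from the principal point sees the ray r / f radians off the axis. A picture is of the moment at which its call begins: read the wrist's pose just before it. camera_params takes no time and is no camera call.
- job.sign_off(): hands the job in; it is judged then, once.
The state is a dict: "t": time; "joints": joint angles; "joint_vel": joint speeds; "tau": joint torques, N m; "tcp_pos": TCP position; "tool_rot": TCP orientation; "force": force on the tool from outside, world axes, zero at the start; "wrist_torque": the same for the moment, N m; "width": finger opening in mm; "finger_force": force on a finger pad.
Only numpy, scipy, OpenCV 4.12 (cv2) and the standard library are available. Lean on these libraries where they do the work, as an engineer would, in place of code of your own. Each camera call takes 0.05 s, during which the arm holds its last target. There are 200 camera calls.

## Working session

There is one attempt and no reset: what is moved stays moved. The work goes in short steps, Python scripts to look and compute and a tool call to move; the robot and the scene stay as the last step left them, time stands still between calls to the robot, and variables do not carry over. Pictures are saved under pics/ and viewed, at most 10 in all, crops included, and the job is handed in when it is done.

Besides the shell and the picture viewer there is one more tool, called after "Emit:" by a JSON object that holds its "fn" and its "kwargs". drive_tool: Moves the arm, as the interface text tells. Its arguments: {"type":"object","properties":{"deltas":{"type":"array","items":{"type":"number"}},"squeeze":{"type":"number"}},"required":["deltas"]}

```bash
mkdir -p pics; ls
python3 - <<'E'
from bench import robot, snapshot, camera_params
import cv2
for n in ["scene","top"]:
    cv2.imwrite(f"pics/{n}0.png",snapshot(n)[:,:,::-1])
    print(n,camera_params(n))
print(camera_params("wrist"))
s=robot.sense();print({k:s[k] for k in("t","tcp_pos","tool_rot","width")})
E
```

```text
pics
scene {'fx': 377.0144213850687, 'fy': 377.0144213850687, 'cx': 323.54084053090986, 'cy': 206.33850188692222, 'eye': array([ 892.57543606, -434.80414084,  647.54448638]), 'rotation': array([0.64666209, 0.35082782, 0.90253606])}
top {'fx': 445.6325406770137, 'fy': 445.6325406770137, 'cx': 321.9768626956062, 'cy': 202.0494995840121, 'eye': array([ 371.24085964, -134.23172106,  832.50428154]), 'rotation': array([ 0.10054571, -0.17580738, -1.55655719])}
{'fx': 309.70691628693146, 'fy': 309.70691628693146, 'cx': 321.16729263397417, 'cy': 198.9807776585768, 'T_tool_cam': array([[ 7.91686071e-04,  9.53856140e-01,  3.00262946e-01,
         7.64875693e+01],
       [ 9.99999686e-01, -7.46652092e-04, -2.64725106e-04,
         1.62421827e-01],
       [-2.83177112e-05,  3.00263061e-01, -9.53856432e-01,
         3.06221029e+01],
       [ 0.00000000e+00,  0.00000000e+00,  0.00000000e+00,
         1.00000000e+00]])}
{'t': 0.1, 'tcp_pos': array([ 265.73899879, -620.14065256,  403.45791607]), 'tool_rot': array([-3.07542767e+00, -6.31121717e-01,  5.31498083e-04]), 'width': 84.86286086008498}
```

View pics/scene0.png

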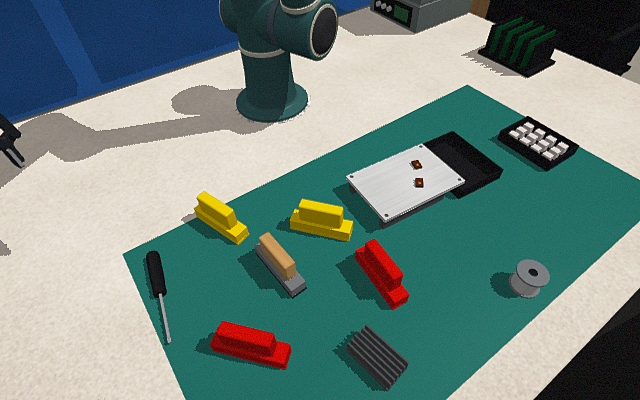

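View pics/top0.png

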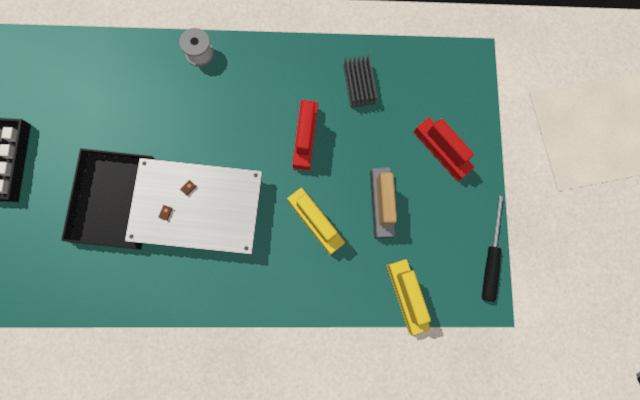

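Candidates for the scraper: the grey foot with a wooden bar (scene 280,263; top 383,203), yellow blocks (scene 220,217 and 321,220) and red blocks (scene 380,272 and 250,345). I choose the grey/wood one. The tabs are at top (188,187) and (166,212), on the plate; the tray is at its left end in the top view. Next are enlarged crops to check this.

Run:
```python
import cv2,numpy as np
def comp(f,a,b,s,out):
    im=cv2.imread(f); C=[]
    for (x0,x1,y0,y1) in (a,b):
        c=cv2.resize(im[y0:y1,x0:x1],None,fx=s,fy=s,interpolation=cv2.INTER_CUBIC)
        for x in range((x0+9)//10*10,x1,10):
            cv2.line(c,(int((x-x0+.5)*s),0),(int((x-x0+.5)*s),6 if x%50 else 14),(255,0,255),1)
            if x%20==0: cv2.putText(c,str(x),(int((x-x0)*s)-8,24),0,.35,(255,0,255),1)
        for y in range((y0+9)//10*10,y1,10):
            cv2.line(c,(0,int((y-y0+.5)*s)),(6,int((y-y0+.5)*s)),(255,0,255),1)
            cv2.putText(c,str(y),(8,int((y-y0)*s)+4),0,.35,(255,0,255),1)
        C.append(c)
    h=max(c.shape[0] for c in C)
    C=[cv2.copyMakeBorder(c,0,h-c.shape[0],0,4,0) for c in C]
    o=np.hstack(C);print(o.shape);cv2.imwrite(out,o)
comp("pics/top0.png",(60,270,145,260),(362,406,160,245),3.1,"pics/topc.png")
comp("pics/scene0.png",(340,510,125,232),(250,312,226,300),3.4,"pics/scenec.png")
```

```text
(356, 795, 3)
(364, 797, 3)
```

View pics/topc.png

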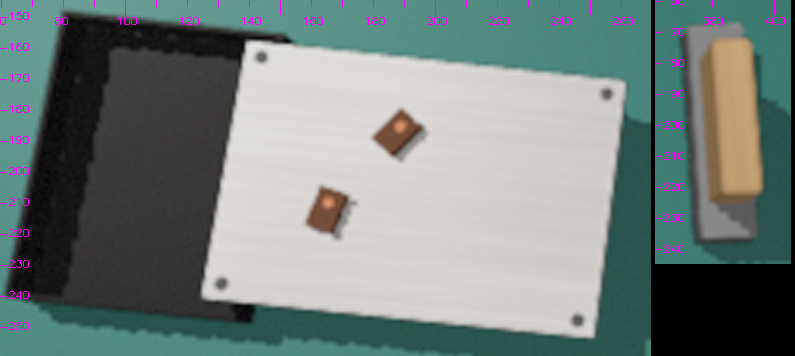

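View pics/scenec.png

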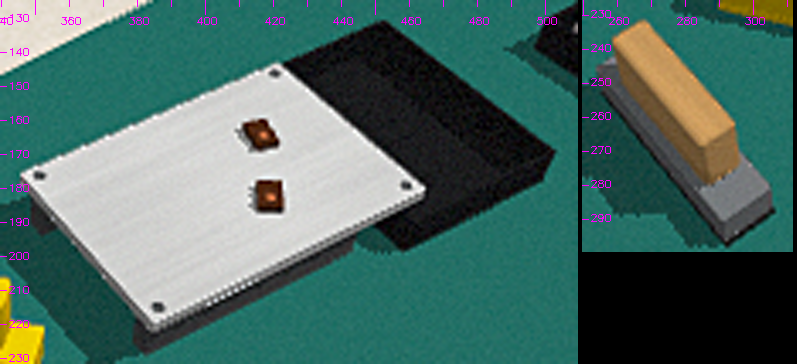

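The crops confirm the grey foot and wooden bar as the scraper, with bar-top corners at top (380,172), (392,172), (396,222), (383,223). Plate corners are at top (139,158), (261,171), (251,253), (125,241), and both tabs are clear on the plate. Next I triangulate.

```bash
cat > h.py <<'E'
import numpy as np
from scipy.spatial.transform import Rotation as R
from bench import camera_params
F=np.diag([1,-1,-1.])
def P(n):
    c=camera_params(n); M=R.from_rotvec(c["rotation"]).as_matrix()
    K=np.array([[c["fx"],0,c["cx"]],[0,c["fy"],c["cy"]],[0,0,1]])
    Rw=F@M.T
    return K@np.c_[Rw,-Rw@c["eye"]]
E
python3 - <<'E'
from h import *
import cv2
def top(X,Y,x0,y0,off=0): return (x0+(X-off)/3.1-.5,y0+Y/3.1-.5)
def sc(X,Y,x0,y0,off=0): return (x0+(X-off)/3.4-.5,y0+Y/3.4-.5)
T=[top(*p,60,145) for p in((246,41),(626,82),(595,338),(202,299),(398,132),(328,211))]+[top(*p,362,160,655) for p in((712,40),(751,40),(762,193),(722,196))]
S=[sc(*p,340,125) for p in((425,188),(152,321),(22,175),(280,63),(269,197),(261,135))]+[sc(*p,250,226,582) for p in((738,124),(704,148),(612,38),(648,20))]
X=cv2.triangulatePoints(P("top"),P("scene"),np.array(T).T,np.array(S).T)
X=(X[:3]/X[3]).T
np.set_printoptions(precision=1,suppress=True)
names="p++ p+- p-- p-+ tabA tabB b++ b+- b-- b-+".split()
for n,x in zip(names,X):print(n,x)
d=lambda a,b:np.linalg.norm(X[a]-X[b])
print("plate",d(0,1),d(1,2),d(2,3),d(3,0),"bar",d(6,7),d(7,8),d(8,9),d(9,6))
o=X[:4].mean(0);yv=(X[0]+X[3]-X[1]-X[2])[:2];print("station",o,"y-axis ang",np.arctan2(yv[1],yv[0])-np.pi/2)
xv=(X[0]+X[1]-X[2]-X[3])[:2];print("yaw from x",np.arctan2(xv[1],xv[0]))
yw=(np.arctan2(yv[1],yv[0])-np.pi/2+np.arctan2(xv[1],xv[0]))/2
Rz=R.from_euler('z',yw).as_matrix()
print("tabs in st",(X[4:6]-o)@Rz)
b=X[6:10].mean(0);xb=(X[6]+X[7]-X[8]-X[9])[:2];print("scraper",b,"yaw",np.arctan2(xb[1],xb[0]),"in st",(b-o)@Rz)
E
```

```text
p++ [588.1 157.6  43.6]
p+- [567.2 -62.   45.4]
p-- [419.4 -47.6  41.9]
p-+ [439.6 172.3  41.5]
tabA [535.2  67.1  46.6]
tabB [489.3 104.2  46.2]
b++ [ 561.7 -272.3   72.2]
b+- [ 562.6 -294.7   71. ]
b-- [ 474.  -298.8   73.1]
b-+ [ 472.6 -276.2   70.4]
plate 220.55657445319525 148.52540938509333 220.88705260718078 149.24235353284246 bar 22.382773599161414 88.73172230543307 22.744929190664553 89.18583272952127
station [503.6  55.1  43.1] y-axis ang -0.09318528181654218
yaw from x -0.09791778548424292
tabs in st [[ 30.3  15.    3.5]
 [-18.9  47.5   3.1]]
scraper [ 517.7 -285.5   71.7] yaw 0.04511126907011596 in st [  46.6 -337.7   28.6]
```

Measured heights are 43 mm (plate, text 45), 46 mm (tabs) and 72 mm (bar top, text 76). Sizes match and the scraper lies at -y of the station, so the points are plausible. I move above the scraper and refine there with the wrist camera.

Emit:
{"fn": "drive_tool", "kwargs": {"deltas": [0,0,0,0.0363,-0.0208,0.008,1,0,0,0,0.0363,-0.0208,0.008,1,0,0,0,0.0363,-0.0208,0.008,1,0,0,0,0.0363,-0.0208,0.008,1,0,0,0,0.0363,-0.0208,0.008,1,0,0,0,0.0363,-0.0208,0.008,1,0,0,0,0.0363,-0.0208,0.008,1,0,0,0,0.0363,-0.0208,0.008,1,0,0,0,0.0363,-0.0208,0.008,1,0,0,0,0.0363,-0.0208,0.008,1]}}

```text
t: 1.1
tcp_pos: [518.1, -284.7, 324.0]
tool_rot: [-3.077, -0.631, 0.001]
force: [0.7, -0.4, 0.2]
width: 85.3
finger_force: 0.0
```

Emit:
{"fn": "drive_tool", "kwargs": {"deltas": [0,0,0.12,0,0,0,1,0,0,0.12,0,0,0,1,0,0,0.12,0,0,0,1,0,0,0,0,0,0,1,0,0,0,0,0,0,1,0,0,0,0,0,0,1]}}

```text
t: 1.7
tcp_pos: [517.4, -286.4, 324.5]
tool_rot: [-3.141, -0.073, 0.0]
force: [1.0, -0.2, 0.1]
width: 85.6
finger_force: 0.0
```

Run:
```python
from bench import robot, snapshot
import cv2
s=robot.sense();print({k:s[k] for k in("t","tcp_pos","tool_rot","width","joints","force")})
cv2.imwrite("pics/w1.png",snapshot("wrist")[:,:,::-1])
```

```text
{'t': 1.7, 'tcp_pos': array([ 517.40759114, -286.39363001,  324.50462435]), 'tool_rot': array([-3.14052512e+00, -7.29860772e-02,  4.61592882e-04]), 'width': 85.57531442169702, 'joints': array([-5.47663895e-01,  1.70178155e-01,  1.87047326e+00,  2.90354033e-05,
        1.10130714e+00,  9.76647482e-01]), 'force': array([ 1.00080545, -0.1662746 ,  0.08417419])}
```

View pics/w1.png

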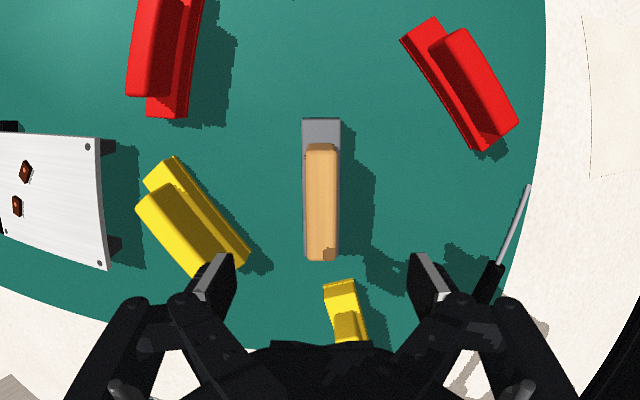

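The wrist picture shows the wooden bar centred ahead of the open fingers, with bar-top corners at about (307,145), (336,145), (338,260), (307,260) and the grey foot's far end at y≈119. A yellow block lies left of it, with its nearest corner at (250,255).

```bash
cat >> h.py <<'E'
def wray(uv,pos,rot):
    c=camera_params("wrist");T=c["T_tool_cam"]
    d=np.array([(uv[0]-c["cx"]),(uv[1]-c["cy"])])/c["fx"]; r=np.hypot(*d)
    v=np.array([d[0]/r*np.sin(r),d[1]/r*np.sin(r),np.cos(r)]); v=F@v
    M=R.from_rotvec(rot).as_matrix()
    return pos+M@T[:3,3], M@T[:3,:3]@v
def wpt(uv,z,pos,rot):
    e,v=wray(uv,pos,rot); return e+v*(z-e[2])/v[2]
E
python3 - <<'E'
from h import *
np.set_printoptions(precision=1,suppress=True)
pos=np.array([517.41,-286.39,324.5]);rot=[-3.1405,-.073,.0005]
for z in (72,76):
    q=np.array([wpt(u,z,pos,rot) for u in((307,145),(336,145),(338,260),(307,260))]);c=q.mean(0)
    x=q[0]+q[1]-q[2]-q[3]
    print(z,q[:,:2].tolist(),c,"yaw",np.arctan2(x[1],x[0]),"len",np.hypot(*x[:2])/2,"wid",np.linalg.norm(q[0]-q[1]))
print("foot end",wpt((321,119),30,pos,rot))
for n,u in(("tA",(25,172)),("tB",(17,207))):print(n,wpt(u,51,pos,rot))
print("corners",wpt((97,138),45,pos,rot),wpt((107,270),45,pos,rot))
M=R.from_rotvec(rot).as_matrix();print(M)
E
```

```text
72 [[564.2453384649538, -274.23698863926717], [565.2348968478769, -295.0754631884095], [472.7596043467127, -302.4659113751036], [471.5795667630847, -277.29763309317286]] [ 518.5 -287.3   72. ] yaw 0.05638950471574625 len 92.71790413886376 wid 20.861956939090515
76 [[564.780072236953, -274.39728707907454], [565.7517889652477, -294.86004568026897], [474.94381822997843, -302.11724470615354], [473.785056624988, -277.40274837023867]] [ 519.8 -287.2   76. ] yaw 0.056389504715746136 len 91.04620810549409 wid 20.4858176056218
foot end [ 581.5 -283.5   30. ]
tA [534.2  62.9  51. ]
tB [488.5  99.   51. ]
corners [567.3 -66.2  45. ] [419.8 -48.4  45. ]
[[ 1.  0. -0.]
 [ 0. -1.  0.]
 [-0. -0. -1.]]
```

The wrist view puts the bar at (518.5, -287), top at 76 mm and yaw about 0.05, which agrees with the tool's 0.047 yaw. I descend and close.

Emit:
{"fn": "drive_tool", "kwargs": {"deltas": [0,0,0,0.001,0,0.03,1,0,0,0,0,0,0.03,1,0,0,0,0,0,0.03,1,0,0,0,0,0,0.015,1,0,0,0,0,0,0.01,1,0,0,0,0,0,0,1,0,0,0,0,0,0,1]}}

```text
t: 2.45
tcp_pos: [519.2, -286.7, 210.8]
tool_rot: [3.14, 0.071, 0.002]
force: [0.5, -0.9, 1.0]
width: 85.1
finger_force: 0.0
```

Emit:
{"fn": "drive_tool", "kwargs": {"deltas": [0,0,0,0,0,0,0,0,0,0,0,0,0,0,0,0,0,0,0,0,0,0,0,0,0,0,0,0,0,0,0,0,0,0,0,0,0,0,0,0,0,0,0,0,0,0,0,0,0,0,0,0,0,0,0,0,0,0,0,0,0,0,0,0,0,0,0,0,0,0], "squeeze": 60}}

```text
t: 3.45
tcp_pos: [518.8, -286.4, 210.2]
tool_rot: [3.14, 0.07, 0.001]
force: [-0.5, 0.5, 5.7]
width: 23.4
finger_force: 59.4
```

Grip confirmed: width 23.4 mm, 59 N. I lift and carry over to the plate's near end, staying high.

Emit:
{"fn": "drive_tool", "kwargs": {"deltas": [0,0,0,0,0,-0.02,0,0,0,0,0,0,-0.03,0,0,0,0,0,0,-0.04,0,0,0,0,0,0,-0.03,0,0,0,0,0,0,0,0], "squeeze": 60}}

```text
t: 3.95
tcp_pos: [520.2, -287.2, 334.5]
tool_rot: [3.136, 0.07, 0.012]
force: [1.3, -1.2, -0.8]
width: 23.5
finger_force: 59.2
```

Emit:
{"fn": "drive_tool", "kwargs": {"deltas": [0,0,0,-0.001,-0.02,0,0,0,0,0,-0.001,-0.035,0,0,0,0,0,-0.001,-0.035,0,0,0,0,0,-0.001,-0.035,0,0,0,0,0,-0.001,-0.035,0,0,0,0,0,-0.001,-0.035,0,0,0,0,0,-0.001,-0.035,0,0,0,0,0.071,-0.002,-0.03,0,0,0,0,0.071,0,-0.012,0,0,0,0,0,0,0,0,0,0,0,0,0,0,0,0]}}

```text
t: 5.05
tcp_pos: [497.2, -14.5, 327.6]
tool_rot: [3.138, -0.148, -0.006]
force: [-0.0, 0.1, -1.7]
width: 23.6
finger_force: 59.2
```

Run:
```python
from bench import robot, snapshot
import cv2
s=robot.sense();print({k:s[k] for k in("t","tcp_pos","tool_rot","width","force","finger_force")})
cv2.imwrite("pics/w2.png",snapshot("wrist")[:,:,::-1])
```

```text
{'t': 5.05, 'tcp_pos': array([497.18071492, -14.47177303, 327.6163058 ]), 'tool_rot': array([ 3.13789446, -0.14802773, -0.00577574]), 'width': 23.60955987226155, 'force': array([-0.01448654,  0.1054068 , -1.72826728]), 'finger_force': 59.20117199420929}
```

View pics/w2.png

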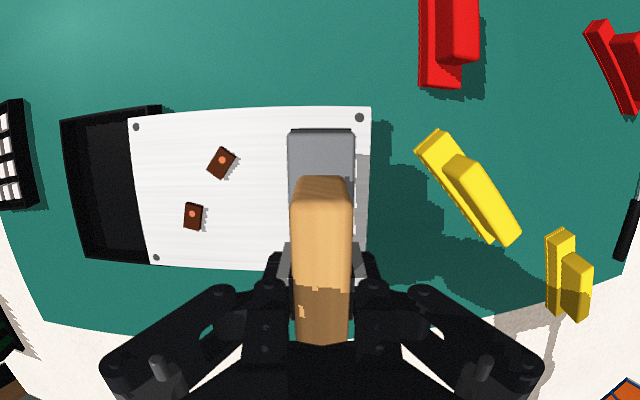

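The view shows the plate with corners at (127,118), (371,107), (149,264), tabs at (221,162) and (194,216), and the scraper held upright, foot parallel to the plate end.

Run:
```python
from h import *
np.set_printoptions(precision=1,suppress=True)
pos=np.array([497.18,-14.47,327.6]);rot=[3.13789,-.14803,-.00578]
p=[wpt(u,45,pos,rot) for u in((127,118),(371,107),(149,264))]
print(*p); y=p[0]-p[1]; x=p[0]-p[2]
print("len",np.linalg.norm(y),np.linalg.norm(x),"yaw",np.arctan2(y[1],y[0])-np.pi/2,np.arctan2(x[1],x[0]))
o=(p[1]+p[2])/2;yw=-.095;Rz=R.from_euler('z',yw).as_matrix();print("o",o)
t=np.array([wpt(u,51,pos,rot) for u in((221,162),(194,216))]);print("tabs",(t-o)@Rz,"tcp",(pos-o)@Rz)
M=R.from_rotvec(rot).as_matrix();print("tool x yaw",np.arctan2(M[1,0],M[0,0]),"tilt z",M[:,2]*1000)
```

```text
[588.2 156.4  45. ] [567.3 -61.9  45. ] [439.  172.1  45. ]
len 219.34979526257058 150.05576575337346 yaw -0.09557579605336408 -0.10431639221828741
o [503.1  55.1  45. ]
tabs [[ 31.1  13.4   6. ]
 [-17.4  44.2   6. ]] tcp [  0.7 -69.8 282.6]
tool x yaw -0.09428082491281797 tilt z [   -3.7    -0.  -1000. ]
```

Station origin (503.1, 55.1), yaw -0.095, agreeing with the first measurement to 1 mm. I lower to just above the plate: underside contact is expected at TCP z ≈ 255.

Emit:
{"fn": "drive_tool", "kwargs": {"deltas": [0,0,0,0,0,0.02,0,0,0,0,0,0,0.025,0,0,0,0,0,0,0.015,0,0,0,0,0,0,0.007,0,0,0,0,0,0,0.003,0,0,0,0,0,0,0,0,0,0,0,0,0,0,0]}}

```text
t: 5.8
tcp_pos: [498.8, -15.2, 260.6]
tool_rot: [3.138, -0.153, 0.003]
force: [-0.7, -0.2, -1.7]
width: 23.4
finger_force: 59.3
```

Emit:
{"fn": "drive_tool", "kwargs": {"deltas": [0,0,0,0,0,0.001,0,0,0,0,0,0,0,0,0,0,0,0,0,0,0]}}

```text
t: 6.1
tcp_pos: [498.4, -14.9, 259.1]
tool_rot: [3.138, -0.152, 0.001]
force: [0.3, -0.7, -2.1]
width: 23.5
finger_force: 59.3
```

Emit:
{"fn": "drive_tool", "kwargs": {"deltas": [0,0,0,0,0,0.001,0,0,0,0,0,0,0.001,0,0,0,0,0,0,0.001,0,0,0,0,0,0,0,0,0,0,0,0,0,0,0]}}

```text
t: 6.6
tcp_pos: [498.2, -14.9, 255.6]
tool_rot: [-3.138, 0.153, 0.0]
force: [0.7, 0.2, -0.9]
width: 23.5
finger_force: 59.3
```

Emit:
{"fn": "drive_tool", "kwargs": {"deltas": [0,0,0,0,0,0.001,0,0,0,0,0,0,0,0,0,0,0,0,0,0,0]}}

```text
t: 6.9
tcp_pos: [498.4, -14.9, 255.2]
tool_rot: [-3.138, 0.153, -0.0]
force: [-1.9, 1.1, 4.4]
width: 23.2
finger_force: 59.8
```

Contact felt (about 6 N change at 255.2). I ease up half a millimetre and wipe in +y.

Emit:
{"fn": "drive_tool", "kwargs": {"deltas": [0,0,0,0,-0.004,-0.0005,0,0,0,0,0,-0.01,0,0,0,0,0,0,-0.012,0,0,0,0,0,0,-0.012,0,0,0,0,0,0,-0.012,0,0,0,0,0,0,-0.012,0,0,0,0,0,0,-0.012,0,0,0,0,0,0,-0.012,0,0,0,0,0,0,-0.012,0,0,0,0,0,0,-0.012,0,0]}}

```text
t: 7.9
tcp_pos: [509.0, 95.6, 255.2]
tool_rot: [3.138, -0.152, 0.0]
force: [-0.1, -2.6, 0.4]
width: 23.2
finger_force: 59.7
```

Run:
```python
from bench import robot, snapshot
import cv2
s=robot.sense();print({k:s[k] for k in("t","tcp_pos","tool_rot","width","force","finger_force")})
im=snapshot("scene")[100:300,280:540,::-1]
cv2.imwrite("pics/s3.png",cv2.resize(im,None,fx=3,fy=3,interpolation=cv2.INTER_CUBIC))
```

```text
{'t': 7.9, 'tcp_pos': array([509.01513523,  95.58743754, 255.20372238]), 'tool_rot': array([ 3.13779483e+00, -1.52348596e-01,  3.52143266e-05]), 'width': 23.249833527784418, 'force': array([-0.08082197, -2.57238672,  0.37505922]), 'finger_force': 59.713459610939026}
```

View pics/s3.png

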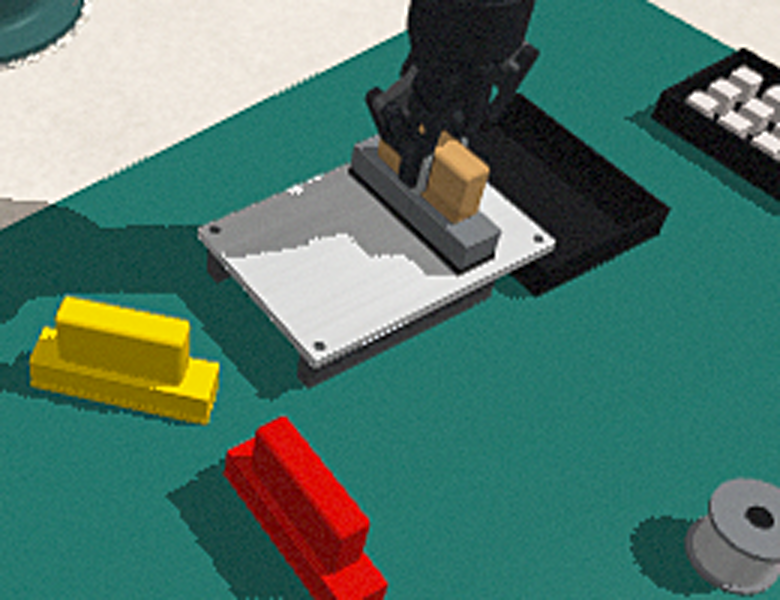

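The scraper is flush on the plate, nothing is left behind it (tab positions hidden in front of the foot), and force is low. I continue past the end, to centre y ≈ 120.

Emit:
{"fn": "drive_tool", "kwargs": {"deltas": [0,0,0,0,-0.005,0,0,0,0,0,0,-0.01,0,0,0,0,0,0,-0.01,0,0,0,0,0,0,-0.01,0,0,0,0,0,0,-0.01,0,0,0,0,0,0,-0.01,0,0,0,0,0,0,-0.01,0,0,0,0,0,0,-0.008,0,0,0,0,0,0,-0.006,0,0,0,0,0,0,0,0,0,0,0,0,0,0,0,0]}}

```text
t: 9.05
tcp_pos: [516.7, 173.7, 255.2]
tool_rot: [-3.137, 0.153, -0.001]
force: [0.4, 2.5, 1.4]
width: 23.5
finger_force: 59.7
```

Emit:
{"fn": "drive_tool", "kwargs": {"deltas": [0,0,0,0,0,-0.02,0,0,0,0,0,0,-0.03,0,0,0,0,0,0,-0.03,0,0,0,0,0,0.02,0,0,0,0,0,0,0.035,0,0,0,0,0,0,0.035,0,0,0,0,0,0,0.035,0,0,0,0,0,0,0.035,0,0,0,0,0,0,0.035,0,0,0,0,0,0,0,0,0,0,0,0,0,0,0,0]}}

```text
t: 10.15
tcp_pos: [497.1, -21.7, 334.5]
tool_rot: [-3.137, 0.157, 0.002]
force: [0.5, -0.1, -2.2]
width: 23.9
finger_force: 59.6
```

Run:
```python
from bench import robot, snapshot
import cv2
s=robot.sense();print({k:s[k] for k in("t","tcp_pos","tool_rot","width","force","finger_force")})
im=cv2.convertScaleAbs(snapshot("wrist")[:,:,::-1],alpha=1.4,beta=15)
cv2.imwrite("pics/w4.png",im)
```

```text
{'t': 10.15, 'tcp_pos': array([497.09608395, -21.69960491, 334.47683382]), 'tool_rot': array([-3.13701686e+00,  1.57033229e-01,  2.14019690e-03]), 'width': 23.888455735956406, 'force': array([ 0.45188382, -0.06513647, -2.21808874]), 'finger_force': 59.566898345947266}
```

View pics/w4.png

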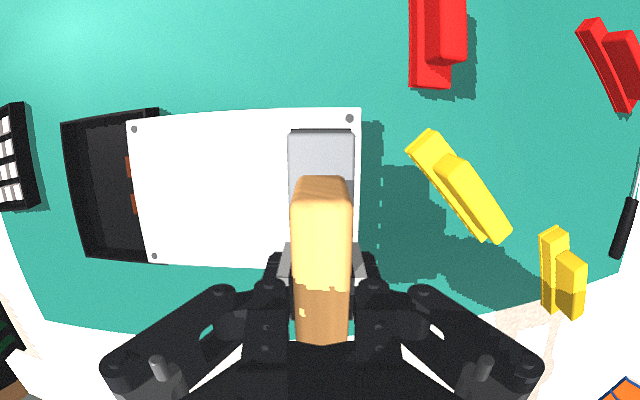

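The tray shows both tabs, at (127,165) and (133,204), just past the plate edge and partly hidden by it, and the plate is empty. I check that they lie flat and are not hung on the edge, with enlarged wrist and scene crops.

Run:
```python
from bench import snapshot
import cv2,numpy as np
w=cv2.imread("pics/w4.png")[100:270,55:165]
t=cv2.convertScaleAbs(snapshot("top")[140:260,50:160,::-1],alpha=1.6,beta=20)
s=cv2.convertScaleAbs(snapshot("scene")[125:205,400:510,::-1],alpha=1.6,beta=20)
f=lambda i,k:cv2.resize(i,None,fx=k,fy=k,interpolation=cv2.INTER_CUBIC)
C=[f(w,3.3),np.vstack([f(t,3.3)]),]
C=[cv2.copyMakeBorder(c,0,max(0,590-c.shape[0]),0,4,0) for c in C]
o=np.hstack(C); ss=f(s,2.2); o[-ss.shape[0]:,-ss.shape[1]:]=ss
print(o.shape);cv2.imwrite("pics/c5.png",o)
```

```text
(590, 734, 3)
```

View pics/c5.png

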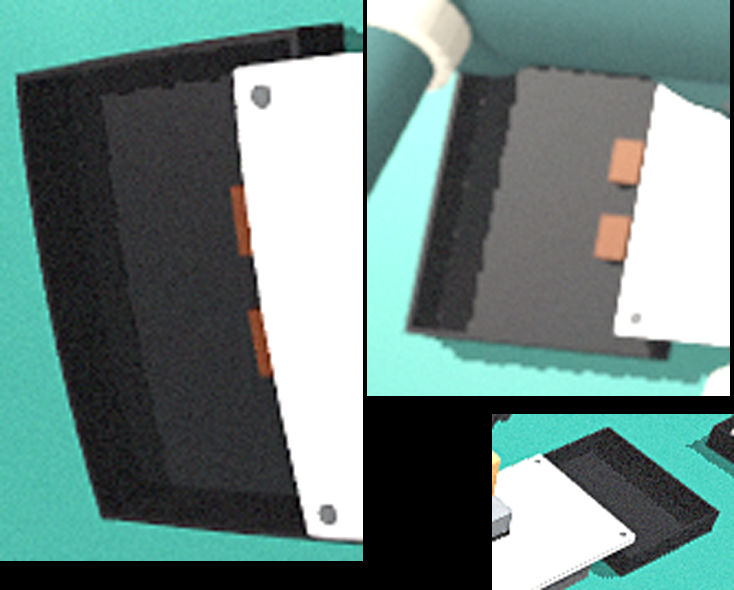

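In the top crop both tabs lie side by side in the tray next to the plate edge, at about u = 123-130, v = 188 and 211. I triangulate their outer edges for height.

Run:
```python
from h import *
np.set_printoptions(precision=1,suppress=True)
pos=np.array([497.1,-21.7,334.5]);rot=[-3.13702,.15703,.00214]
c=camera_params("top");M=R.from_rotvec(c["rotation"]).as_matrix()
Rz=R.from_euler('z',-.096).as_matrix();o=np.array([503.1,55.1,0])
for n,t,w in(("edge",(124.7,240.95),(149,262)),("A",(123.4,188),(126,165.6)),("B",(119.5,211),(132.1,204))):
    d1=M@F@np.array([(t[0]-c["cx"])/c["fx"],(t[1]-c["cy"])/c["fy"],1])
    e2,d2=wray(w,pos,rot); e1=c["eye"]
    A=np.c_[d1,-d2];k=np.linalg.lstsq(A,e2-e1,rcond=None)[0]
    p1,p2=e1+k[0]*d1,e2+k[1]*d2
    print(n,((p1+p2)/2-o)@Rz,"miss",np.linalg.norm(p1-p2))
    for z in(3,9,20):
        print(z,((e1+d1*(z-e1[2])/d1[2])-o)@Rz, (wpt(w,z,pos,rot)-o)@Rz)
```

```text
edge [-75.1 108.8  43.8] miss 0.2755189367016236
3 [-73.2 124.7   3. ] [-99.1 138.2   3. ]
9 [-73.5 122.3   9. ] [-95.6 133.9   9. ]
20 [-74.1 118.   20. ] [-89.1 126.   20. ]
A [ 23.6 143.8   4.8] miss 0.2586068236733454
3 [ 23.8 144.4   3. ] [ 23.4 145.3   3. ]
9 [ 22.9 141.9   9. ] [ 24.5 140.8   9. ]
20 [ 21.  137.4  20. ] [ 26.5 132.7  20. ]
B [-20.6 141.    9. ] miss 0.6738987273995001
3 [-19.7 143.8   3. ] [-22.7 145.1   3. ]
9 [-20.4 141.3   9. ] [-20.7 140.6   9. ]
20 [-21.6 136.7  20. ] [-17.  132.5  20. ]
```

Their outer edges sit 5 to 9 mm above the bench, which means flat on the tray floor. I carry the scraper back to its original clear spot.

Emit:
{"fn": "drive_tool", "kwargs": {"deltas": [0,0,-0.071,0,0,0,0,0,0,-0.071,0,0,0,0,0,0,0,0.001,0.02,0,0,0,0,0,0.001,0.035,0,0,0,0,0,0.001,0.035,0,0,0,0,0,0.001,0.035,0,0,0,0,0,0.001,0.035,0,0,0,0,0,0.001,0.035,0,0,0,0,0,0.001,0.035,0,0,0,0,0,0.001,0.035,0,0,0,0,0,0,0,0,0,0,0,0,0,0,0,0]}}

```text
t: 11.5
tcp_pos: [518.0, -285.0, 334.7]
tool_rot: [-3.14, -0.07, 0.001]
force: [1.2, 0.0, -2.0]
width: 23.2
finger_force: 59.9
```

Emit:
{"fn": "drive_tool", "kwargs": {"deltas": [0,0,0,0,0,0.03,0,0,0,0,0,0,0.04,0,0,0,0,0,0,0.025,0,0,0,0,0,0,0.015,0,0,0,0,0,0,0.008,0,0,0,0,0,0,0,0,0,0,0,0,0,0,0]}}

```text
t: 12.2
tcp_pos: [518.4, -285.3, 218.5]
tool_rot: [3.14, 0.071, 0.003]
force: [0.3, 0.3, -1.2]
width: 23.9
finger_force: 59.9
```

Emit:
{"fn": "drive_tool", "kwargs": {"deltas": [0,0,0,0,0,0.003,0,0,0,0,0,0,0.003,0,0,0,0,0,0,0.001,0,0,0,0,0,0,0,0,0,0,0,0,0,0,0]}}

```text
t: 12.7
tcp_pos: [517.5, -285.4, 210.3]
tool_rot: [3.141, 0.07, 0.0]
force: [0.1, 0.4, -1.5]
width: 23.5
finger_force: 60.0
```

Emit:
{"fn": "drive_tool", "kwargs": {"deltas": [0,0,0,0,0,0.001,0,0,0,0,0,0,0,0,0,0,0,0,0,0,0]}}

```text
t: 13.0
tcp_pos: [517.6, -285.4, 210.2]
tool_rot: [3.141, 0.07, 0.0]
force: [-2.5, 1.9, 5.0]
width: 23.3
finger_force: 60.7
```

The foot has touched the bench (force change about 6.5 N at z = 210). I release and back off straight up.

Emit:
{"fn": "drive_tool", "kwargs": {"deltas": [0,0,0,0,0,0,0.4,0,0,0,0,0,0,1,0,0,0,0,0,0,1,0,0,0,0,0,0,1,0,0,0,0,0,0,1,0,0,0,0,0,0,1,0,0,0,0,0,0,1,0,0,0,0,0,0,1]}}

```text
t: 13.8
tcp_pos: [517.5, -285.3, 209.1]
tool_rot: [-3.141, -0.07, 0.0]
force: [0.6, 0.1, 0.4]
width: 85.1
finger_force: 0.0
```

Emit:
{"fn": "drive_tool", "kwargs": {"deltas": [0,0,0,0,0,-0.01,1,0,0,0,0,0,-0.03,1,0,0,0,0,0,-0.04,1,0,0,0,0,0,-0.04,1,0,0,0,0,0,-0.02,1,0,0,0,0,0,0,1,0,0,0,0,0,0,1,0,0,0,0,0,0,1]}}

```text
t: 14.6
tcp_pos: [516.9, -284.9, 347.5]
tool_rot: [-3.139, -0.07, 0.004]
force: [-0.7, 0.0, -0.4]
width: 85.3
finger_force: 0.0
```

Run:
```python
from bench import robot, snapshot
import cv2
s=robot.sense();print({k:s[k] for k in("t","tcp_pos","width","force","finger_force")})
cv2.imwrite("pics/s6.png",snapshot("scene")[:,:,::-1])
```

```text
{'t': 14.6, 'tcp_pos': array([ 516.85243959, -284.86032385,  347.53731773]), 'width': 85.25999016935951, 'force': array([-0.65337347,  0.03771139, -0.41881823]), 'finger_force': 0.0}
```

View pics/s6.png

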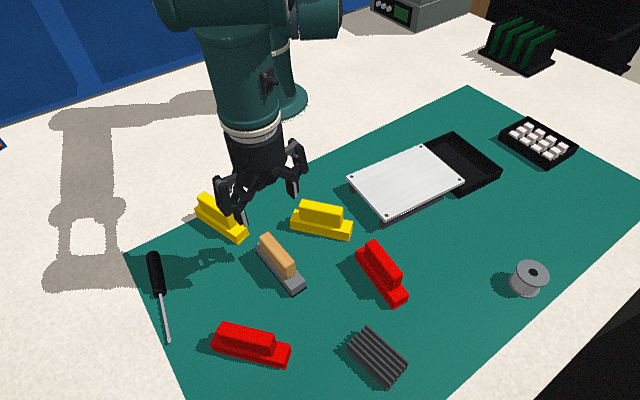

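The scraper stands upright at (280,263), released; the plate at (405,183) is empty, the look-alikes are unmoved and the gripper is clear above.

```bash
python3 -c "
from bench import job
print(job.sign_off())"
```

```text
the job is handed in; nothing more can be done
None
```

I wiped both tabs off the plate into the scrap tray, stood the scraper back upright and released on the bench clear of the station, and handed the job in at about 14.6 s; sign-off returned no verdict.

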